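# Close the two cut cheeses

## Robot

A 6-joint arm with a two-finger parallel gripper is mounted at the origin on the work surface. World frame = base frame: x ahead of the robot, y to its left, z up, the work surface at z = 0. Lengths are in mm, angles in rad, forces in N, time in s.
With the tool pointing down it reaches from about 350 to 975 mm from the base axis. Payload 7.1 kg.
Tool frame: the origin (TCP) lies midway between the tips of the shut fingers; the grasp point (between the pads) lies 19 mm behind it; z points along the fingers, y is the line along which they close (so a half turn about z gives the same grasp; the last joint's range is limited). The gripper opens to 88 mm and grips with 3 to 60 N. Pads are 20 mm wide; open, the fingers measure 115 mm over their backs; the gripper's body (75 mm by 178 mm) begins 61 mm behind the grasp point.
Start: joints at [1.204, 0.423, 1.63, -0, 1.089, -0.019], TCP at [212.987, 587.572, 222.675] pointing down, gripper open.
Joint ranges: [-3, 3], [-0.9, 2.11], [0.09, 2.58], [-1.31, 4.45], [0.11, 2.69], [-2.54, 2.54]. Speed limits (rad/s): [2.39, 2.39, 3.01, 3.14, 3.14, 3.14].

## Interface

Orientations are given as a rotation vector (axis times angle).
In Python, from workcell import get_obs, get_image, camera_params, close_job gives the robot as it stands.
- The arm moves only by the shell command python3 -m creep 'ROWS' [OPENING]. ROWS is a JSON object of lists of equal length, an entry for each row: "delta_pos": the shift along the tool's x, y, z in m, a list of three; "twist": the turn, a rotation vector about the tool's x, y, z in degrees, a list of three. A call has 1 to 20 rows; each row shifts and turns the commanded pose from where the row before left it, along the tool's axes as they then stand; what a row does not reach is not made up. A row lasts 1/12 s, in which the tool goes at most 41.7 mm and 7.16 degrees, less where a joint would pass 70% of its speed; a pose out of reach is approached as far as the arm can. A call with a gripper value outside its range is refused whole. OPENING is the opening, from 0 (shut) to 1 (fully open), set as the call begins (- or left out, the last holds). The fingers move at their own pace and stop on an object; the grip force is fixed at half the most. Time passes only in rows, so rows that do not move let the fingers close. It gives the time, the measured TCP pose, the force, the opening and the grip force at its end, in the units of the state.
- get_obs(): the state, without advancing time (a new reading comes with each control period).
- get_image(name): name is "scene" or "top"; returns (picture, depth): 480x640x3 uint8, red, green, blue; 480x640 float32, mm along the optical axis (not along the pixel's ray), 0 where there is no reading.
- camera_params(name): a dict with "camera_matrix" (3x3 intrinsics, pixels), "k1" (the pictures are not rectified: a ray, as slopes to the right and down, at radius r is drawn at 1 + k1 r^2 times it, then the intrinsics apply), "extrinsics" (4x4, takes a point from camera to world coordinates). Camera axes: x right, y down, z forward; pixel columns grow to the right and rows downward; lengths in mm; the calibration is good to about 2 mm. A picture is of the moment at which its call begins. camera_params takes no time and is no camera call.
- close_job(): hands the job in; it is judged then, once.
The state is a dict: "t": time; "qpos": joint angles; "qvel": joint speeds; "joint_torque": joint torques, N m; "ee_pos": TCP position; "orientation": TCP orientation; "ft_force": force on the tool from outside, world axes, zero at the start; "moment": the same for the moment, N m; "width": finger opening in mm; "grasp_force": force on a finger pad.
Only numpy, scipy, OpenCV 4.12 (cv2) and the standard library are available. Lean on these libraries where they do the work, as an engineer would, in place of code of your own. Each camera call takes 0.05 s, during which the arm holds its last target. There are 200 camera calls.

## Task

Two cheese wheels of different size have been cut in half. Slide each loose half along the counter up to the standing half it was cut from, cut face against cut face, so that each cheese is a whole round wheel again and does not dry out. Cheese dents: push gently, never lift or tip a half, do not shove the standing halves out of their places, and leave the mustard jar, the honey jar and the cheese plane alone.

Things in the scene. Friction and masses are not known exactly. Their poses are not given: they have to be found in the camera images.
- big_loose: Loose half of the big cheese: yellow wax half-round, pale cut face; 170 mm along the cut (radius 85), 70 high, 0.75 kg, vertical rim, edges rounded 10 mm, friction about 0.6. Starts at left (+y), cut face roughly towards the standing halves. Origin: on the counter at the middle of the cut face, i.e. the whole wheel's circle centre; +x points straight out of the cut face, z up.
- small_loose: Loose half of the small cheese: same look, 120 mm along the cut (radius 60), 56 mm high, 0.34 kg, edges rounded 10 mm. Starts at left (+y) beside the other loose half, nearer or farther, cut face roughly towards the standing halves. Origin and axes as for big_loose.
- big_standing: Other half of the big cheese, same shape, size and mass as big_loose. Stands unfixed at right (-y), cut face roughly towards the loose halves, nearer or farther than small_standing whatever the order of the loose halves. Origin and axes as for big_loose: in a closed pair the origins coincide and the +x axes point at each other.
- small_standing: Other half of the small cheese, same shape, size and mass as small_loose. Stands unfixed at right (-y), cut face roughly towards the loose halves. Origin and axes as for big_loose.
- mustard_jar: Bystander: amber glass jar with a brass lid, 66 mm in diameter, 85 mm high, at the left end beyond the loose halves. Origin at the centre of its underside.
- honey_jar: Bystander: green glass jar with a black lid, 64 mm in diameter, 110 mm high, at the right end behind the standing halves. Origin at the centre of its underside.
- cheese_plane: Bystander: cheese plane lying flat near the robot on the right, 250 mm long, 18 mm high. Origin on the counter near the middle of its length; x along it towards the blade.
Mind the look-alikes: they are no part of the job. Leave any red look-alike of the small_loose alone.

How it is judged:
By the outcome, as a careful person would: the job done as asked, in the order asked, and still so for the second after the job is handed in, with the robot touching nothing.
It also fails if it takes over 70 s, if anything falls off the work surface, if the arm or the gripper's body presses on something with over 40 N, if the wrist force passes 120 N, or if a joint passes its speed limit or range.

## Working session

There is one attempt and no reset: what is moved stays moved. The work goes in short steps, Python scripts to look and compute and a shell command to move; the robot and the scene stay as the last step left them, time stands still between calls to the robot, and variables do not carry over. Pictures are saved under pics/ and viewed, at most 10 in all, crops included, and the job is handed in when it is done.

```bash
mkdir -p pics; ls; cat > h.py <<'E'
import numpy as np,cv2
from workcell import get_obs,get_image,camera_params
def cloud(name,depth):
    p=camera_params(name);K=np.array(p["camera_matrix"],float);E=np.array(p["extrinsics"]);k=p["k1"]
    v,u=np.mgrid[:480,:640].astype(np.float32)
    pts=np.stack([u,v],-1).reshape(-1,1,2).astype(np.float64)
    s=cv2.undistortPoints(pts,K,np.array([k,0,0,0.]),).reshape(480,640,2)
    P=np.dstack([s*depth[...,None],depth])
    return P@E[:3,:3].T+E[:3,3]
E
python3 - <<'E'
from h import *
for n in("scene","top"):
    im,d=get_image(n); cv2.imwrite(f"pics/{n}0.png",im[...,::-1]); np.savez(f"pics/{n}0.npz",im=im,d=d)
    print(camera_params(n))
print(get_obs())
E
```

```text
pics
{'camera_matrix': array([[516.44913923,   0.        , 315.86568454],
       [  0.        , 516.44913923, 239.9026713 ],
       [  0.        ,   0.        ,   1.        ]]), 'k1': -0.03364632554110681, 'extrinsics': array([[-1.48420433e-01,  6.76942239e-01, -7.20916486e-01,
         1.36908912e+03],
       [ 9.88924079e-01,  1.01054825e-01, -1.08706434e-01,
         1.26022651e+02],
       [-7.35887255e-04, -7.29065928e-01, -6.84443081e-01,
         8.71052765e+02],
       [ 0.00000000e+00,  0.00000000e+00,  0.00000000e+00,
         1.00000000e+00]])}
{'camera_matrix': array([[447.96668856,   0.        , 325.10139205],
       [  0.        , 447.96668856, 244.94175469],
       [  0.        ,   0.        ,   1.        ]]), 'k1': 0.03623380093460265, 'extrinsics': array([[ 1.42895122e-02, -9.96628322e-01,  8.07947864e-02,
         4.14294710e+02],
       [-9.99068674e-01, -1.09408592e-02,  4.17382609e-02,
        -4.04244985e+01],
       [-4.07135685e-02, -8.13159595e-02, -9.95856476e-01,
         9.20137437e+02],
       [ 0.00000000e+00,  0.00000000e+00,  0.00000000e+00,
         1.00000000e+00]])}
{'t': 0.1, 'qpos': array([ 1.20398121e+00,  4.23733194e-01,  1.63058848e+00, -1.62887229e-06,
        1.08858304e+00, -1.89764393e-02]), 'qvel': array([ 0.00101068, -0.00146484, -0.00158509,  0.00094924,  0.00164013,
       -0.00083661]), 'joint_torque': array([-3.47330924e-04, -5.45612419e+01, -2.74323982e+01,  6.44637085e-02,
        1.87726622e-02, -5.01251384e-05]), 'ee_pos': array([212.83071769, 587.13212693, 222.00878103]), 'orientation': array([-5.43588824e-01, -3.09395218e+00,  2.02302857e-03]), 'ft_force': array([-0.81676971, -0.76969198,  0.10111321]), 'moment': array([-0.04957984, -0.04262382, -0.00910507]), 'grasp_force': 0.0, 'width': 87.87213698685257}
```

View pics/top0.png

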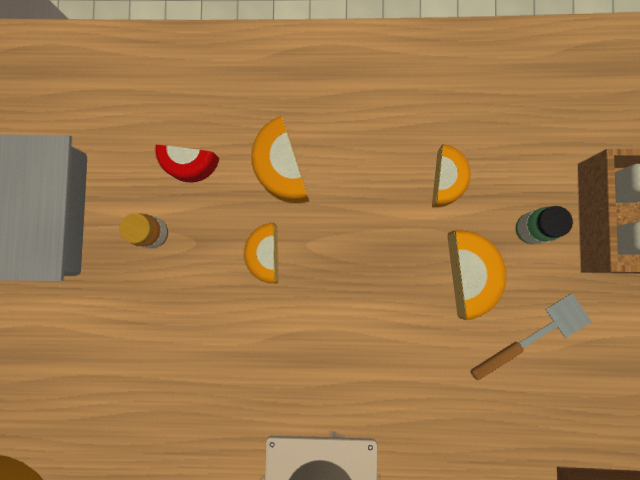

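View pics/scene0.png

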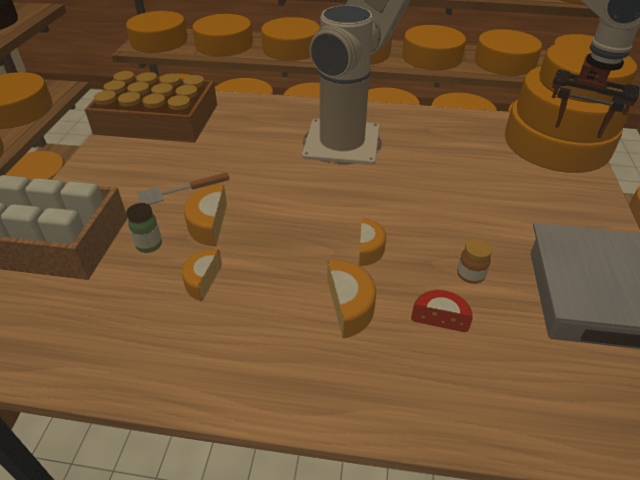

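Top view: the loose halves are big_loose (280,160, far) and small_loose (262,253, near). The standing halves are small_standing (452,176, far) and big_standing (477,275, near), so the paths cross. The red half at (187,163) is the look-alike for small_loose. The orange one fits the "yellow wax" description, so the red one stays untouched.

```bash
cat >> h.py <<'E'
from scipy.optimize import least_squares
def sdf(P,q,R):
    c,s=np.cos(q[2]),np.sin(q[2]); d=P-q[:2]
    x=d@[c,s]; y=d@[-s,c]   # +x out of cut face; body at x<0
    rad=np.hypot(x,y)-R
    return np.where(x<0,np.maximum(rad,x),x)
def fit(C,im,u,v,R,h,th0):
    hsv=cv2.cvtColor(im,cv2.COLOR_RGB2HSV)
    z=C[...,2]; m=(z>h-6)&(z<h+8)
    n,l=cv2.connectedComponents(m.astype(np.uint8)); k=l[v,u]
    mm=l==k
    P=C[mm][:,:2].astype(np.float32)
    H=cv2.convexHull(P).reshape(-1,2)
    # resample hull densely
    Q=np.vstack([a+(b-a)*t for a,b in zip(H,np.roll(H,-1,0)) for t in np.arange(0,1,min(1,4/max(4,np.hypot(*(b-a)))))])
    q0=[*P.mean(0)+0.42*R*np.array([np.cos(th0),np.sin(th0)]),th0]
    r=least_squares(lambda q:sdf(Q,q,R-1),q0,loss="soft_l1",x_scale=[10,10,.1])
    return r.x,np.sqrt(np.mean(r.fun**2)),k,mm.sum(),np.median(z[mm])
def fitall(items,im,d,name="top"):
    C=cloud(name,d); o={}
    for n,u,v,R,h,t in items:
        q,e,k,c,zz=fit(C,im,u,v,R,h,t); o[n]=q
        print(n,np.round(q[:2],1),"th deg",round(np.degrees(q[2]),1),"rms",round(e,2),k,c,round(float(zz),1))
    return o
IT=[("bl",280,160,85,70,-1.57),("sl",262,253,60,56,-1.57),("bs",477,275,85,70,1.57),("ss",455,176,60,56,1.57)]
E
python3 - <<'E'
from h import *
f=np.load("pics/top0.npz"); fitall(IT,f["im"],f["d"])
C=cloud("top",f["d"])
for n,u,v in[("mustard",140,228),("honey",552,222),("red",187,165),("plane",570,315),("planehandle",497,362),("table",350,330)]: print(n,np.round(C[v,u]))
E
python3 -m creep -h | head -20
```

```text
bl [659.6  58.7] th deg -70.8 rms 0.63 1 2875 70.5
sl [470.  95.] th deg -87.2 rms 0.44 33 1413 56.4
bs [ 431.1 -258.1] th deg 96.3 rms 0.57 24 3280 70.5
ss [ 627.2 -223.3] th deg 84.3 rms 0.49 8 1424 56.3
mustard [511. 347.  84.]
honey [ 525. -408.  111.]
red [640. 272.  57.]
plane [ 357. -481.   13.]
planehandle [ 264. -339.   18.]
table [317. -55.  -1.]invalid input: not JSON, or not a number
```

```bash
cat >> h.py <<'E'
from scipy.spatial.transform import Rotation as Ro
def goto(x,y,z,push):
    """push: direction (deg) fingers push towards = tool -x. Prints twist about tool z, then shift in the turned tool axes (m)"""
    o=get_obs(); R=Ro.from_rotvec(o["orientation"]).as_matrix()
    cur=np.degrees(np.arctan2(-R[1,0],-R[0,0])); tw=-((push-cur+180)%360-180)
    a=np.radians(push); X=-np.array([np.cos(a),np.sin(a),0]); Z=np.array([0,0,-1.]); Y=np.cross(Z,X)
    d=(np.array([x,y,z])-o["ee_pos"])/1000
    print("t",round(o["t"],2),"pos",np.round(o["ee_pos"],1),"push now",round(cur,1),"tilt z",np.round(R[:,2],3),"twist",round(tw,2),"shift",np.round([d@X,d@Y,d@Z],4))
E
python3 -c "
from h import *
goto(724.6,141.7,222,-128)"
```

```text
t 0.1 pos [212.8 587.1 222. ] push now -19.9 tilt z [-0.    -0.001 -1.   ] twist 108.07 shift [-0.0359  0.6775  0.    ]
```

```bash
python3 -m creep '{"delta_pos":[[0,0,0],[0,0,0],[0,0,0],[0,0,0],[0,0,0],[0,0,0],[0,0,0],[0,0,0],[0,0,0],[0,0,0],[0,0,0],[0,0,0],[0,0,0],[0,0,0],[0,0,0],[0,0,0]],"twist":[[0,0,6.75],[0,0,6.75],[0,0,6.75],[0,0,6.75],[0,0,6.75],[0,0,6.75],[0,0,6.75],[0,0,6.75],[0,0,6.75],[0,0,6.75],[0,0,6.75],[0,0,6.75],[0,0,6.75],[0,0,6.75],[0,0,6.75],[0,0,6.75]]}' 0.65
python3 -c "
from h import *
goto(724.6,141.7,222,-128)"
```

```text
t: 1.43
ee_pos: [212.9, 587.3, 222.2]
orientation: [2.826, 1.37, -0.001]
ft_force: [-0.1, 0.6, 0.4]
width: 57.2
grasp_force: 0.0
t 1.43 pos [212.9 587.3 222.2] push now -128.3 tilt z [-0.    -0.001 -1.   ] twist -0.26 shift [-3.610e-02  6.776e-01  2.000e-04]
```

```bash
python3 -m creep '{"delta_pos":[[-0.0018,0.034,0],[-0.0018,0.034,0],[-0.0018,0.034,0],[-0.0018,0.034,0],[-0.0018,0.034,0],[-0.0018,0.034,0],[-0.0018,0.034,0],[-0.0018,0.034,0],[-0.0018,0.034,0],[-0.0018,0.034,0],[-0.0018,0.034,0],[-0.0018,0.034,0],[-0.0018,0.034,0],[-0.0018,0.034,0],[-0.0018,0.034,0],[-0.0018,0.034,0],[-0.0018,0.034,0],[-0.0018,0.034,0],[-0.0018,0.034,0],[-0.0018,0.034,0]],"twist":[[0,0,0],[0,0,0],[0,0,0],[0,0,0],[0,0,0],[0,0,0],[0,0,0],[0,0,0],[0,0,0],[0,0,0],[0,0,0],[0,0,0],[0,0,0],[0,0,0],[0,0,0],[0,0,0],[0,0,0],[0,0,0],[0,0,0],[0,0,0]]}'
python3 -c "
from h import *
goto(724.6,141.7,18,-128)"
```

```text
t: 3.1
ee_pos: [728.0, 139.8, 222.1]
orientation: [-2.823, -1.379, 0.002]
ft_force: [-0.8, 0.8, -0.4]
width: 56.9
grasp_force: 0.0
t 3.1 pos [728.  139.8 222.1] push now -127.9 tilt z [-0.001 -0.    -1.   ] twist 0.07 shift [-0.0006 -0.0038  0.2041]
```

```bash
python3 -m creep '{"delta_pos":[[0,-0.002,0.025],[0,-0.002,0.025],[0,0,0.025],[0,0,0.025],[0,0,0.025],[0,0,0.025],[0,0,0.02],[0,0,0.015],[0,0,0.01],[0,0,0.009],[0,0,0]],"twist":[[0,0,0],[0,0,0],[0,0,0],[0,0,0],[0,0,0],[0,0,0],[0,0,0],[0,0,0],[0,0,0],[0,0,0],[0,0,0]]}'
python3 - <<'E'
from h import *
goto(724.6,141.7,18,-128)
im,d=get_image("top"); fitall(IT[:1],im,d)
cv2.imwrite("pics/a.png",cv2.resize(im[80:330,180:520,::-1],None,fx=2.2,fy=2.2))
E
```

```text
t: 4.02
ee_pos: [723.2, 143.5, 17.0]
orientation: [-2.822, -1.379, 0.003]
ft_force: [-0.9, -0.4, 0.6]
width: 57.1
grasp_force: 0.0
t 4.02 pos [723.2 143.5  17. ] push now -127.9 tilt z [-0.002 -0.    -1.   ] twist 0.07 shift [-0.0006  0.0022 -0.001 ]
bl [659.5  58.3] th deg -71.0 rms 0.63 2 2859 70.4
```

View pics/a.png

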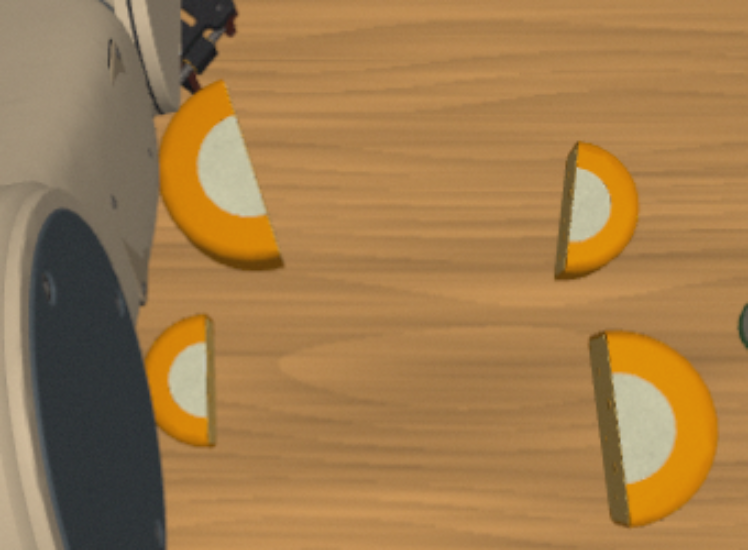

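The crop shows the open fingers just behind the upper-left rim of big_loose at crop pixel (205,85). The other halves are clear of its path. Now I'll push gently.

```bash
python3 -m creep '{"delta_pos":[[-0.004,0,0],[-0.004,0,0],[-0.004,0,0],[-0.004,0,0],[-0.005,0,0],[-0.006,0,0],[-0.007,0,0],[-0.007,0,0],[-0.007,0,0],[-0.007,0,0],[-0.007,0,0],[-0.007,0,0],[-0.007,0,0],[-0.007,0,0],[-0.007,0,0],[-0.007,0,0],[-0.007,0,0],[-0.007,0,0],[-0.006,0,0],[-0.004,0,0]],"twist":[[0,0,0],[0,0,0],[0,0,0],[0,0,0],[0,0,0],[0,0,0],[0,0,0],[0,0,0],[0,0,0],[0,0,0],[0,0,0],[0,0,0],[0,0,0],[0,0,0],[0,0,0],[0,0,0],[0,0,0],[0,0,0],[0,0,0],[0,0,0]]}'
python3 - <<'E'
from h import *
im,d=get_image("top"); C=cloud("top",d)
m=((C[...,2]>64)&(C[...,2]<78)).astype(np.uint8);n,l,s,c=cv2.connectedComponentsWithStats(m)
for i in range(1,n):
    if s[i,4]>1500: print(s[i],c[i].round())
cv2.imwrite("pics/b.png",cv2.resize(im[80:330,180:520,::-1],None,fx=2.2,fy=2.2))
goto(724.6,141.7,18,-128)
E
```

```text
t: 5.73
ee_pos: [650.8, 48.3, 19.6]
orientation: [2.823, 1.378, 0.005]
ft_force: [3.9, 4.3, -0.1]
width: 56.9
grasp_force: 2.7
[ 454  230   53   90 3275] [479. 273.]
t 5.78 pos [650.3  47.8  19.6] push now -128.0 tilt z [ 0.003  0.001 -1.   ] twist 0.02 shift [0.1197 0.0007 0.0016]
```

View pics/b.png

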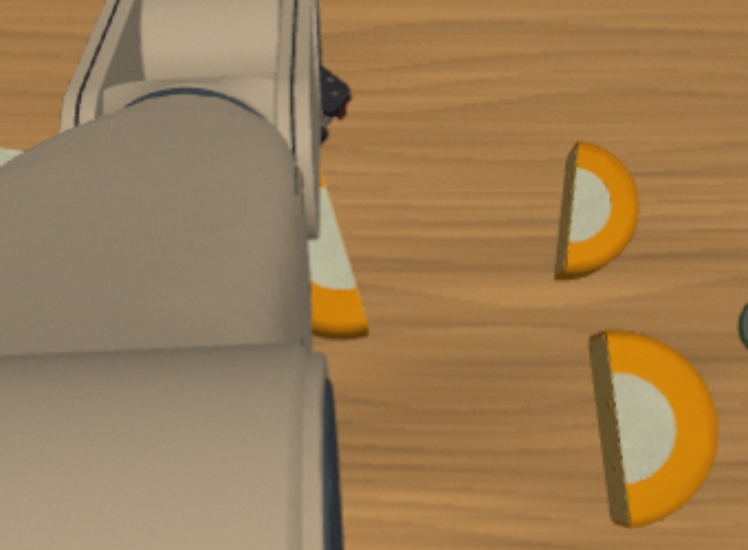

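The arm hides most of the half, but the visible cut edge (crop (320,180) to (367,335)) keeps its angle, so it is sliding without turning. I'll carry on with a slow turn.

```bash
python3 -m creep '{"delta_pos":[[-0.004,0.0005,0],[-0.006,0.001,0],[-0.007,0.001,0],[-0.007,0.001,0],[-0.007,0.001,0],[-0.007,0.001,0],[-0.007,0.001,0],[-0.007,0.001,0],[-0.007,0.001,0],[-0.007,0.001,0],[-0.007,0.001,0],[-0.007,0.001,0],[-0.007,0.001,0],[-0.007,0.001,0],[-0.007,0.001,0],[-0.007,0.001,0],[-0.007,0.001,0],[-0.007,0.001,0],[-0.006,0.001,0],[-0.004,0.0005,0]],"twist":[[0,0,0.2],[0,0,0.4],[0,0,0.4],[0,0,0.4],[0,0,0.4],[0,0,0.4],[0,0,0.4],[0,0,0.4],[0,0,0.4],[0,0,0.4],[0,0,0.4],[0,0,0.4],[0,0,0.4],[0,0,0.4],[0,0,0.4],[0,0,0.4],[0,0,0.4],[0,0,0.4],[0,0,0.4],[0,0,0.2]]}'
python3 - <<'E'
from h import *
im,d=get_image("scene")
cv2.imwrite("pics/c.png",im[...,::-1])
np.savez("pics/c.npz",im=im,d=d)
goto(424.5,-198,18,-128)
E
```

```text
t: 7.45
ee_pos: [577.8, -63.2, 19.6]
orientation: [2.908, 1.187, 0.005]
ft_force: [4.9, 4.5, 1.5]
width: 57.1
grasp_force: 3.2
t 7.5 pos [577.3 -63.6  19.5] push now -135.6 tilt z [ 0.003  0.    -1.   ] twist -7.6 shift [-0.2    -0.0377  0.0015]
```

View pics/c.png

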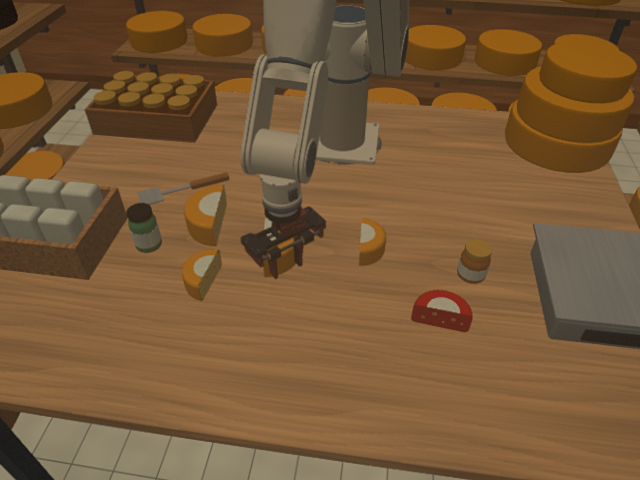

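The scene view shows big_loose at about (285,255) with the gripper behind it, and everything else is where it was. I'll continue to the pre-contact point and then back off to measure.

```bash
python3 -m creep '{"delta_pos":[[-0.004,0.0005,0],[-0.006,0.001,0],[-0.007,0.001,0],[-0.007,0.001,0],[-0.007,0.001,0],[-0.007,0.001,0],[-0.007,0.001,0],[-0.007,0.001,0],[-0.007,0.001,0],[-0.007,0.001,0],[-0.007,0.001,0],[-0.007,0.001,0],[-0.007,0.001,0],[-0.007,0.001,0],[-0.007,0.001,0],[-0.006,0.001,0],[-0.005,0.001,0],[-0.003,0.0005,0]],"twist":[[0,0,0.2],[0,0,0.25],[0,0,0.25],[0,0,0.25],[0,0,0.25],[0,0,0.25],[0,0,0.25],[0,0,0.25],[0,0,0.25],[0,0,0.25],[0,0,0.25],[0,0,0.25],[0,0,0.25],[0,0,0.25],[0,0,0.25],[0,0,0.25],[0,0,0.25],[0,0,0.2]]}' && python3 -m creep '{"delta_pos":[[0.01,0,0],[0.02,0,0],[0.01,0,0],[0,0,-0.02],[0,0,-0.04],[0,0,-0.04],[0,0,-0.04],[0.04,0,-0.02],[0.04,0,0],[0.04,0,0],[0.04,0,0],[0.04,0,0],[0.04,0,0],[0.04,0,0]],"twist":[[0,0,0],[0,0,0],[0,0,0],[0,0,0],[0,0,0],[0,0,0],[0,0,0],[0,0,0],[0,0,0],[0,0,0],[0,0,0],[0,0,0],[0,0,0],[0,0,0]]}'
python3 - <<'E'
from h import *
im,d=get_image("top"); C=cloud("top",d)
m=((C[...,2]>64)&(C[...,2]<78)).astype(np.uint8);n,l,s,c=cv2.connectedComponentsWithStats(m)
for i in range(1,n):
    if s[i,4]>1000: print(s[i],c[i].round())
cv2.imwrite("pics/d.png",im[...,::-1])
goto(424.5,-198,18,-83.7)
for i in range(1,n):
    if 2500<s[i,4]<4000: fitall([("x",int(c[i][0]),int(c[i][1]),85,70,-1.5 if c[i][0]<440 else 1.57)],im,d)
E
```

```text
t: 9.0
ee_pos: [504.4, -153.5, 19.5]
orientation: [2.951, 1.074, 0.004]
ft_force: [5.7, 5.1, 3.3]
width: 57.2
grasp_force: 3.8
t: 10.17
ee_pos: [746.6, 53.0, 176.9]
orientation: [2.951, 1.078, -0.002]
ft_force: [0.7, -0.9, 0.5]
width: 56.6
grasp_force: 0.0
[ 389  228   50   90 3211] [415. 274.]
[ 455  230   52   90 3270] [479. 273.]
t 10.22 pos [751.5  58.  176.8] push now -139.7 tilt z [ 0.004  0.002 -1.   ] twist -56.02 shift [-0.2186 -0.3531  0.1588]
x [ 435.  -210.2] th deg -84.8 rms 0.44 13 3211 70.6
x [ 431.1 -258.2] th deg 96.3 rms 0.6 14 3270 70.6
```

```bash
python3 -m creep '{"delta_pos":[[0,0,0],[0,0,0],[0,0,0],[0,0,0],[0,0,0],[0,0,0],[0,0,0],[-0.016,-0.0245,0],[-0.016,-0.0245,0],[-0.016,-0.0245,0],[-0.016,-0.0245,0],[-0.016,-0.0245,0],[-0.016,-0.0245,0],[-0.016,-0.0245,0],[-0.016,-0.0245,0],[-0.016,-0.0245,0],[-0.016,-0.0245,0],[-0.016,-0.0245,0],[-0.016,-0.0245,0]],"twist":[[0,0,-6.44],[0,0,-6.44],[0,0,-6.44],[0,0,-6.44],[0,0,-6.44],[0,0,-6.44],[0,0,-6.44],[0,0,0],[0,0,0],[0,0,0],[0,0,0],[0,0,0],[0,0,0],[0,0,0],[0,0,0],[0,0,0],[0,0,0],[0,0,0],[0,0,0]]}' 1
python3 -c "
from h import *
goto(443,-110.5,20,-94.6)"
```

```text
t: 11.8
ee_pos: [435.0, -115.6, 177.1]
orientation: [-2.312, -2.126, 0.001]
ft_force: [0.5, -0.8, 0.4]
width: 87.6
grasp_force: 0.0
t 11.8 pos [ 435.  -115.6  177.1] push now -94.8 tilt z [-0.001 -0.    -1.   ] twist -0.18 shift [0.0057 0.0075 0.1571]
```

```bash
python3 -m creep '{"delta_pos":[[0.006,0.0075,0],[0,0,0.02],[0,0,0.02],[0,0,0.01],[0,0,0]],"twist":[[0,0,0],[0,0,0],[0,0,0],[0,0,0],[0,0,0]]}'
python3 -c "
from h import *
goto(443,-110.5,20,-94.6)"
```

```text
t: 12.22
ee_pos: [443.2, -109.4, 125.4]
orientation: [-2.31, -2.124, 0.004]
ft_force: [-0.5, -0.2, -0.1]
width: 88.2
grasp_force: 0.0
t 12.22 pos [ 443.2 -109.4  125.4] push now -94.8 tilt z [-0.005  0.001 -1.   ] twist -0.21 shift [-1.100e-03 -1.000e-04  1.054e-01]
```

```bash
python3 -m creep '{"delta_pos":[[0,0,0.02],[0,0,0.025],[0,0,0.025],[0,0,0.02],[0,0,0.01],[0,0,0.005],[-0.004,0,0],[-0.005,0,0],[-0.005,0,0],[-0.005,0,0],[-0.005,0,0],[-0.005,0,0],[-0.005,0,0],[-0.005,0,0],[-0.005,0,0],[-0.005,0,0],[-0.004,0,0],[-0.002,0,0],[0,0,0]],"twist":[[0,0,0],[0,0,0],[0,0,0],[0,0,0],[0,0,0],[0,0,0],[0,0,0],[0,0,0],[0,0,0],[0,0,0],[0,0,0],[0,0,0],[0,0,0],[0,0,0],[0,0,0],[0,0,0],[0,0,0],[0,0,0],[0,0,0]]}'
python3 - <<'E'
from h import *
goto(443,-110.5,20,-94.6)
im,d=get_image("top"); C=cloud("top",d)
m=((C[...,2]>64)&(C[...,2]<78)).astype(np.uint8);n,l,s,c=cv2.connectedComponentsWithStats(m)
for i in range(1,n):
    if s[i,4]>500: print(s[i],c[i].round())
cv2.imwrite("pics/e.png",cv2.resize(im[180:380,300:560,::-1],None,fx=3,fy=3))
E
```

```text
t: 13.8
ee_pos: [440.1, -165.2, 23.2]
orientation: [2.315, 2.124, 0.001]
ft_force: [0.2, 5.1, 3.4]
width: 87.9
grasp_force: 2.5
t 13.8 pos [ 440.1 -165.2   23.2] push now -94.9 tilt z [ 0.001  0.    -1.   ] twist -0.32 shift [ 0.0548 -0.0015  0.0032]
[594 152  10 120 506] [599. 212.]
```

View pics/e.png

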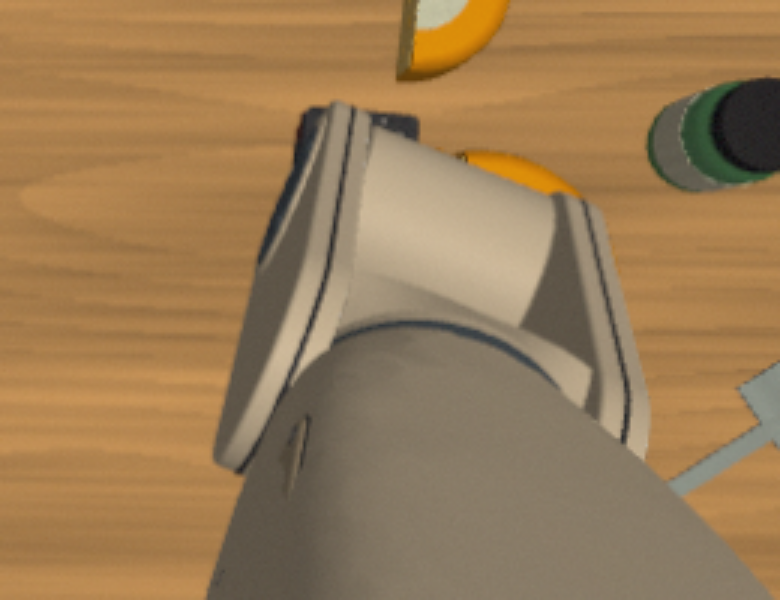

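The arm covers the pair and only the rim of big_standing shows, at crop (520,170). I'll back off and measure the rest of the gap.

```bash
python3 -m creep '{"delta_pos":[[0.01,0,0],[0.015,0,0],[0,0,-0.02],[0,0,-0.035],[0,0,-0.035],[0.02,0,0],[0.04,0,0],[0.04,0,0],[0.04,0,0],[0.04,0,0],[0.03,0,0],[0,0,0]],"twist":[[0,0,0],[0,0,0],[0,0,0],[0,0,0],[0,0,0],[0,0,0],[0,0,0],[0,0,0],[0,0,0],[0,0,0],[0,0,0],[0,0,0]]}'
cat >> h.py <<'E'
def see(h,R,tag,lo=2.0):
    im,d=get_image("top"); C=cloud("top",d); np.savez(f"pics/{tag}.npz",im=im,d=d); cv2.imwrite(f"pics/{tag}.png",im[...,::-1])
    m=((C[...,2]>h-6)&(C[...,2]<h+8)).astype(np.uint8);n,l,s,c=cv2.connectedComponentsWithStats(m)
    for i in range(1,n):
        u,v=int(c[i][0]),int(c[i][1])
        if s[i,4]>900 and 230<u<520:
            print(s[i],c[i].round(1)); fitall([("x",u,v,R,h,-1.5 if u<440 else 1.57)],im,d)
E
python3 - <<'E'
from h import *
see(70,85,"f")
goto(443,-110.5,20,-83.7)
E
```

```text
t: 14.85
ee_pos: [460.6, 73.6, 112.9]
orientation: [2.308, 2.13, 0.004]
ft_force: [0.8, -0.1, -0.1]
width: 87.9
grasp_force: 0.0
[ 408  229   51   90 3247] [434.2 275.4]
x [ 433.3 -245.5] th deg -83.3 rms 0.4 15 3247 70.6
[ 455  230   52   90 3283] [479.2 272.9]
x [ 431.1 -258.1] th deg 96.4 rms 0.5 16 3283 70.5
t 14.9 pos [460.1  71.7 112.7] push now -94.6 tilt z [ 0.001  0.    -1.   ] twist -10.88 shift [-0.1792 -0.037   0.0927]
```

```bash
python3 -m creep '{"delta_pos":[[0,0,0],[-0.02,0.0036,0],[-0.035,0.005,0],[-0.035,0.005,0],[-0.035,0.005,0],[-0.035,0.005,0],[-0.03,0.003,0],[-0.02,0.002,0],[-0.009,0,0],[0,0,0.01],[0,0,0.02],[0,0,0]],"twist":[[0,0,5.4],[0,0,0],[0,0,0],[0,0,0],[0,0,0],[0,0,0],[0,0,0],[0,0,0],[0,0,0],[0,0,0],[0,0,0],[0,0,0]]}'
python3 -c "
from h import *
goto(450.3,-149,21,-100)"
```

```text
t: 15.9
ee_pos: [446.8, -150.2, 79.7]
orientation: [-2.408, -2.011, 0.003]
ft_force: [-1.1, 1.2, -0.2]
width: 87.7
grasp_force: 0.0
t 15.9 pos [ 446.8 -150.2   79.7] push now -100.3 tilt z [-0.004  0.002 -1.   ] twist -0.27 shift [0.0018 0.0032 0.0587]
```

```bash
python3 -m creep '{"delta_pos":[[0.002,0.003,0.015],[0,0,0.02],[0,0,0.015],[0,0,0.008],[0,0,0],[-0.004,0,0],[-0.004,0,0],[-0.004,0,0],[-0.004,0,0],[-0.004,0,0],[-0.003,0,0],[-0.003,0,0],[-0.002,0,0],[0,0,0]],"twist":[[0,0,0],[0,0,0],[0,0,0],[0,0,0],[0,0,0],[0,0,0],[0,0,0],[0,0,0],[0,0,0],[0,0,0],[0,0,0],[0,0,0],[0,0,0],[0,0,0]]}'
python3 -c "
from h import *
goto(445.1,-178.7,21,-100)"
```

```text
t: 17.07
ee_pos: [447.4, -177.5, 24.9]
orientation: [-2.412, -2.012, -0.001]
ft_force: [1.2, 5.3, 3.5]
width: 87.7
grasp_force: 2.6
t 17.07 pos [ 447.4 -177.5   24.9] push now -100.3 tilt z [ 0.     0.001 -1.   ] twist -0.32 shift [-0.0016 -0.0021  0.0039]
```

```bash
python3 -m creep '{"delta_pos":[[-0.0005,0,0],[-0.0005,0,0],[0,0,0]],"twist":[[0,0,0],[0,0,0],[0,0,0]]}';  python3 -m creep '{"delta_pos":[[-0.0005,0,0],[0,0,0]],"twist":[[0,0,0],[0,0,0]]}'
```

```text
t: 17.32
ee_pos: [447.4, -178.1, 24.9]
orientation: [-2.412, -2.012, -0.002]
ft_force: [0.5, 7.9, 4.1]
width: 87.9
grasp_force: 3.9
t: 17.48
ee_pos: [447.2, -178.5, 24.9]
orientation: [-2.412, -2.012, -0.002]
ft_force: [1.0, 8.4, 3.8]
width: 88.3
grasp_force: 4.1
```

```bash
python3 -m creep '{"delta_pos":[[0.01,0,0],[0.015,0,0],[0,0,-0.02],[0,0,-0.035],[0,0,-0.035],[0.02,0,0],[0.04,0,0],[0.04,0,0],[0.04,0,0],[0.04,0,0],[0.03,0,0],[0,0,0]],"twist":[[0,0,0],[0,0,0],[0,0,0],[0,0,0],[0,0,0],[0,0,0],[0,0,0],[0,0,0],[0,0,0],[0,0,0],[0,0,0],[0,0,0]]}'
python3 - <<'E'
from h import *
see(70,85,"g")
im=cv2.imread("pics/g.png"); cv2.imwrite("pics/gc.png",cv2.resize(im[205:345,400:530],None,fx=4,fy=4,interpolation=cv2.INTER_CUBIC))
goto(443,-110.5,20,-83.7)
E
```

```text
t: 18.48
ee_pos: [490.2, 56.6, 114.9]
orientation: [2.406, 2.018, 0.004]
ft_force: [-0.0, -0.5, 0.2]
width: 87.9
grasp_force: 0.0
[ 414  230   93   90 6494] [460.1 274.5]
x [ 428.9 -230.5] th deg 96.9 rms 29.24 18 6494 70.6
t 18.53 pos [489.4  54.6 114.7] push now -100.0 tilt z [ 0.001 -0.    -1.   ] twist -16.3 shift [-0.1591 -0.0643  0.0947]
```

View pics/gc.png

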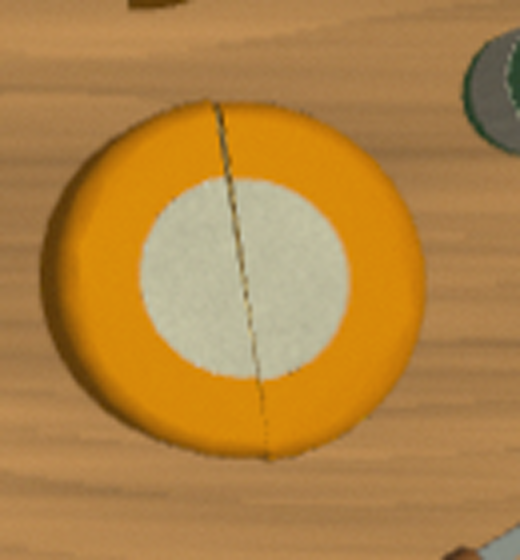

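The big pair is closed, with a hairline seam from (217,103) to (266,458), slightly wider at the far end. I'll quantify that.

```bash
cat > pair.py <<'E'
from h import *
def pair(tag,u,v,R,h,c,th):
    f=np.load(f"pics/{tag}.npz"); C=cloud("top",f["d"]); z=C[...,2]
    a=np.radians(th); n=np.array([np.cos(a),np.sin(a)])
    s=(C[...,:2]-c)@n; near=np.hypot(*(C[...,:2]-c).transpose(2,0,1))<R+15
    for nm,sg,t in(("loose",1,th+180),("standing",-1,th)):
        m=(z>h-6)&(z<h+8)&near&(sg*s>0)
        H=cv2.convexHull(C[m][:,:2].astype(np.float32)).reshape(-1,2)
        Q=np.vstack([p+(b-p)*k for p,b in zip(H,np.roll(H,-1,0)) for k in np.arange(0,1,min(1,4/max(4,np.hypot(*(b-p)))))])
        # rim only: exclude the seam, so that the split line does not bias
        S=(Q-c)@n; Q=Q[abs(S)>5]
        r=least_squares(lambda q:np.hypot(*(Q-q).T)-(R-1),c,loss="soft_l1")
        print(nm,"circle centre",r.x.round(1),"in pair frame (out,side)",np.round([(r.x-c)@n,(r.x-c)@[-n[1],n[0]]],1))
E
python3 - <<'E'
from pair import *
pair("g",460,274,85,70,np.array([431.1,-258.1]),96.3)
E
```

```text
loose circle centre [ 432.4 -257.1] in pair frame (out,side) [ 0.9 -1.4]
standing circle centre [ 430.9 -258.8] in pair frame (out,side) [-0.7  0.3]
```

The seam is about 1.5 mm at most and the lateral mismatch about 1.6 mm, so the big pair is done. Next is small_loose.

```bash
python3 -m creep '{"delta_pos":[[0,0,0],[0,0,0],[0,0,0],[0,0,0],[0,0,0],[0,0,0],[0.02,0.002,0],[0.03,0.002,0],[0.03,0,0],[0.025,0,0],[0.02,0,0],[0,0,0],[0,0,0]],"twist":[[0,0,-6.77],[0,0,-6.77],[0,0,-6.77],[0,0,-6.77],[0,0,-6.77],[0,0,-6.77],[0,0,0],[0,0,0],[0,0,0],[0,0,0],[0,0,0],[0,0,0],[0,0,0]]}' 0.65
python3 -c "
from h import *
goto(429.3,163.9,20,-59.4)"
```

```text
t: 19.62
ee_pos: [429.0, 161.7, 114.5]
orientation: [1.56, 2.727, -0.0]
ft_force: [0.5, -0.4, 0.6]
width: 56.9
grasp_force: 0.0
t 19.62 pos [429.  161.7 114.5] push now -59.6 tilt z [ 0. -0. -1.] twist -0.15 shift [0.0017 0.0014 0.0945]
```

```bash
python3 -m creep '{"delta_pos":[[0.0017,0.0014,0.02],[0,0,0.025],[0,0,0.025],[0,0,0.015],[0,0,0.009],[0,0,0],[-0.004,0,0],[-0.004,0,0],[-0.004,0,0],[-0.004,0,0],[-0.005,0,0],[-0.006,0.0003,0],[-0.007,0.0007,0],[-0.007,0.0007,0],[-0.007,0.0007,0],[-0.007,0.0007,0],[-0.007,0.0007,0],[-0.007,0.0007,0],[-0.007,0.0007,0],[-0.007,0.0007,0]],"twist":[[0,0,0],[0,0,0],[0,0,0],[0,0,0],[0,0,0],[0,0,0],[0,0,0],[0,0,0],[0,0,0],[0,0,0],[0,0,0],[0,0,0.1],[0,0,0.2],[0,0,0.2],[0,0,0.2],[0,0,0.2],[0,0,0.2],[0,0,0.2],[0,0,0.2],[0,0,0.2]]}'
python3 -m creep '{"delta_pos":[[-0.007,0.0007,0],[-0.007,0.0007,0],[-0.007,0.0007,0],[-0.007,0.0007,0],[-0.007,0.0007,0],[-0.007,0.0007,0],[-0.007,0.0007,0],[-0.007,0.0007,0],[-0.007,0.0007,0],[-0.007,0.0007,0],[-0.007,0.0007,0],[-0.005,0.0004,0]],"twist":[[0,0,0.2],[0,0,0.2],[0,0,0.2],[0,0,0.2],[0,0,0.2],[0,0,0.2],[0,0,0.2],[0,0,0.2],[0,0,0.2],[0,0,0.2],[0,0,0.2],[0,0,0.1]]}'
python3 - <<'E'
from h import *
see(56,60,"k")
goto(631.7-62*np.cos(np.radians(-63)),-178.5-62*np.sin(np.radians(-63)),20,-63)
E
```

```text
t: 21.28
ee_pos: [475.7, 95.1, 20.8]
orientation: [-1.602, -2.701, 0.0]
ft_force: [-4.4, 5.0, 5.2]
width: 56.9
grasp_force: 3.3
t: 22.28
ee_pos: [520.9, 26.1, 20.7]
orientation: [-1.656, -2.668, 0.0]
ft_force: [-3.6, 4.4, 5.7]
width: 57.3
grasp_force: 3.2
[ 437  144   33   60 1440] [451.9 174.6]
x [ 627.1 -223.3] th deg 84.1 rms 0.44 2 1440 56.3
t 22.33 pos [521.4  25.5  20.7] push now -63.7 tilt z [-0.  0. -1.] twist -0.66 shift [-0.1698  0.0057  0.0007]
```

```bash
python3 - <<'E'
from h import *
for n in("top","scene"):
    im,d=get_image(n); C=cloud(n,d); hsv=cv2.cvtColor(im,cv2.COLOR_RGB2HSV)
    m=(C[...,2]>15)&(C[...,2]<62)&(np.hypot(C[...,0]-549,C[...,1]+30)<110)&(hsv[...,0]<30)&(hsv[...,1]>120)
    P=C[m]; print(n,m.sum(), P.min(0).round() if m.sum() else "",P.max(0).round() if m.sum() else "")
    if m.sum()>50:
        v,u=np.where(m); print(u.min(),u.max(),v.min(),v.max())
        T=P[P[:,2]>50]
        if len(T)>20:
            H=cv2.convexHull(T[:,:2].astype(np.float32)).reshape(-1,2); print(H[::max(1,len(H)//10)].round().tolist())
    if n=="scene": cv2.imwrite("pics/m.png",cv2.resize(im[180:330,150:420,::-1],None,fx=2.9,fy=2.9))
E
```

```text
top 0  
scene 924 [491. -31.  15.] [611.  51.  61.]
297 337 233 282
[[609.0, -30.0], [609.0, -15.0], [597.0, 8.0], [558.0, 45.0], [553.0, 49.0], [550.0, 50.0], [491.0, -1.0], [491.0, -30.0], [504.0, -30.0], [589.0, -31.0], [605.0, -31.0]]
```

View pics/m.png

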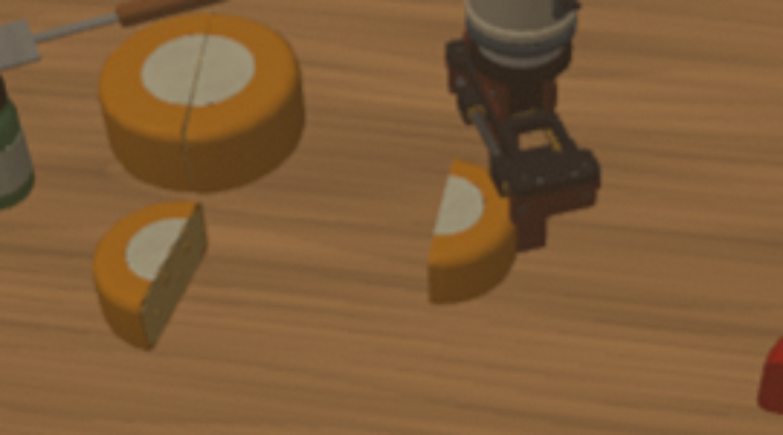

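The small half at crop (470,230) stands flat and properly cradled, and the big wheel at (200,100) is whole. I'll carry on.

```bash
python3 -m creep '{"delta_pos":[[-0.004,0.0005,0],[-0.006,0.0009,0],[-0.008,0.001,0],[-0.008,0.001,0],[-0.008,0.001,0],[-0.008,0.001,0],[-0.008,0.001,0],[-0.008,0.001,0],[-0.008,0.001,0],[-0.008,0.001,0],[-0.008,0.001,0],[-0.008,0.001,0],[-0.008,0.001,0],[-0.008,0.001,0],[-0.008,0.001,0],[-0.008,0.001,0],[-0.008,0.001,0],[-0.008,0.001,0],[-0.006,0.0009,0],[-0.004,0.0004,0]],"twist":[[0,0,0.2],[0,0,0.25],[0,0,0.25],[0,0,0.25],[0,0,0.25],[0,0,0.25],[0,0,0.25],[0,0,0.25],[0,0,0.25],[0,0,0.25],[0,0,0.25],[0,0,0.25],[0,0,0.25],[0,0,0.25],[0,0,0.25],[0,0,0.25],[0,0,0.25],[0,0,0.25],[0,0,0.25],[0,0,0.1]]}'
python3 -m creep '{"delta_pos":[[0.01,0,0],[0.015,0,0],[0,0,-0.02],[0,0,-0.035],[0,0,-0.035],[0.02,0,0],[0.04,0,0],[0.04,0,0],[0.04,0,0],[0.04,0,0],[0.03,0,0],[0,0,0]],"twist":[[0,0,0],[0,0,0],[0,0,0],[0,0,0],[0,0,0],[0,0,0],[0,0,0],[0,0,0],[0,0,0],[0,0,0],[0,0,0],[0,0,0]]}'
python3 - <<'E'
from h import *
see(56,60,"n")
goto(630,-100,20,-95.7)
E
```

```text
t: 24.1
ee_pos: [599.0, -102.0, 20.3]
orientation: [1.767, 2.597, 0.0]
ft_force: [-1.4, 3.7, 2.3]
width: 57.1
grasp_force: 2.1
t: 25.1
ee_pos: [508.8, 122.2, 110.1]
orientation: [-1.759, -2.601, 0.001]
ft_force: [-0.1, 0.6, -1.0]
width: 56.9
grasp_force: 0.0
[ 437  144   33   60 1436] [452.  174.6]
x [ 627.1 -223.4] th deg 84.3 rms 0.47 2 1436 56.4
[ 376  147   33   59 1420] [393.3 174.9]
x [ 621.3 -160.3] th deg -95.0 rms 0.49 4 1420 56.3
t 25.15 pos [510.  120.4 110.3] push now -68.1 tilt z [-0. -0. -1.] twist 27.57 shift [-0.2074  0.1413  0.0903]
```

```bash
python3 -m creep '{"delta_pos":[[0,0,0],[0,0,0],[0,0,0],[-0.02,0.008,0],[-0.03,0.012,0],[-0.03,0.012,0],[-0.03,0.012,0],[-0.03,0.012,0],[-0.03,0.012,0],[-0.025,0.01,0],[-0.02,0.007,0],[0,0,0.01],[0,0,0.01],[0,0,0]],"twist":[[0,0,5.53],[0,0,5.53],[0,0,5.53],[0,0,0],[0,0,0],[0,0,0],[0,0,0],[0,0,0],[0,0,0],[0,0,0],[0,0,0],[0,0,0],[0,0,0],[0,0,0]]}' 0.8
python3 -c "
from h import *
goto(614.4,-85.6,20,-84.7)"
```

```text
t: 26.32
ee_pos: [612.9, -88.8, 87.6]
orientation: [-2.121, -2.313, 0.004]
ft_force: [-0.1, 0.5, -0.2]
width: 70.5
grasp_force: 0.0
t 26.32 pos [612.9 -88.8  87.6] push now -85.0 tilt z [-0.005  0.001 -1.   ] twist -0.34 shift [0.0031 0.0018 0.0676]
```

```bash
python3 -m creep '{"delta_pos":[[0.003,0.0018,0.02],[0,0,0.025],[0,0,0.015],[0,0,0.008],[0,0,0],[-0.004,0,0],[-0.004,0,0],[-0.004,0,0],[-0.005,0,0],[-0.006,0,0],[-0.006,0,0],[-0.006,0,0],[-0.006,0,0],[-0.006,0,0],[-0.006,0,0],[-0.006,0,0],[-0.004,0,0],[-0.003,0,0],[-0.002,0,0],[0,0,0]],"twist":[[0,0,0],[0,0,0],[0,0,0],[0,0,0],[0,0,0],[0,0,0],[0,0,0],[0,0,0],[0,0,0],[0,0,0],[0,0,0],[0,0,0],[0,0,0],[0,0,0],[0,0,0],[0,0,0],[0,0,0],[0,0,0],[0,0,0],[0,0,0]]}'
python3 -m creep '{"delta_pos":[[0.01,0,0],[0.015,0,0],[0,0,-0.02],[0,0,-0.035],[0,0,-0.035],[0.02,0,0],[0.04,0,0],[0.04,0,0],[0.04,0,0],[0.04,0,0],[0.03,0,0],[0,0,0]],"twist":[[0,0,0],[0,0,0],[0,0,0],[0,0,0],[0,0,0],[0,0,0],[0,0,0],[0,0,0],[0,0,0],[0,0,0],[0,0,0],[0,0,0]]}'
python3 - <<'E'
from h import *
see(56,60,"p")
goto(630,-100,20,-95.7)
E
```

```text
t: 27.98
ee_pos: [623.3, -154.5, 23.0]
orientation: [2.123, 2.315, 0.001]
ft_force: [0.0, 3.6, 4.3]
width: 70.3
grasp_force: 2.1
t: 28.98
ee_pos: [601.1, 85.8, 112.1]
orientation: [-2.116, -2.321, -0.0]
ft_force: [-0.1, 0.5, 0.3]
width: 70.4
grasp_force: 0.0
[ 402  144   32   59 1429] [419.7 172.5]
x [ 628.1 -211.1] th deg -92.1 rms 0.63 1 1429 56.5
[ 437  144   33   60 1432] [452.  174.6]
x [ 627.  -223.3] th deg 84.5 rms 0.55 2 1432 56.3
t 29.03 pos [601.5  83.5 112.1] push now -84.7 tilt z [-0. -0. -1.] twist 10.97 shift [-0.1798  0.0466  0.0921]
```

```bash
python3 -m creep '{"delta_pos":[[0,0,0],[0,0,0],[-0.02,0.004,0],[-0.03,0.007,0],[-0.03,0.007,0],[-0.03,0.007,0],[-0.03,0.007,0],[-0.03,0.007,0],[-0.027,0.0055,0],[-0.02,0,0],[0,0,0.01],[0,0,0.02],[0,0,0]],"twist":[[0,0,4.4],[0,0,4.4],[0,0,0],[0,0,0],[0,0,0],[0,0,0],[0,0,0],[0,0,0],[0,0,0],[0,0,0],[0,0,0],[0,0,0],[0,0,0]]}'
python3 -c "
from h import *
goto(632.7,-136.2,20,-93.5)"
```

```text
t: 30.12
ee_pos: [629.5, -139.4, 78.7]
orientation: [-2.292, -2.141, 0.005]
ft_force: [-1.7, 0.6, -0.3]
width: 70.1
grasp_force: 0.0
t 30.12 pos [ 629.5 -139.4   78.7] push now -93.9 tilt z [-0.006  0.001 -1.   ] twist -0.4 shift [0.0034 0.003  0.0587]
```

```bash
python3 -m creep '{"delta_pos":[[0.0034,0.003,0.015],[0,0,0.02],[0,0,0.015],[0,0,0.008],[0,0,0],[-0.005,0,0],[-0.005,0,0],[-0.004,0,0],[-0.003,0,0],[-0.002,0.0006,0],[-0.002,0.0006,0],[-0.002,0.0006,0],[-0.002,0.0006,0],[-0.0015,0.0006,0],[-0.001,0.0006,0],[0,0,0]],"twist":[[0,0,0],[0,0,0],[0,0,0],[0,0,0],[0,0,0],[0,0,0],[0,0,0],[0,0,0],[0,0,0],[0,0,0.6],[0,0,0.6],[0,0,0.6],[0,0,0.6],[0,0,0.6],[0,0,0.6],[0,0,0]]}'
python3 -c "
from h import *
a=np.radians(-97)
goto(627-56.8*np.cos(a),-223.3-56.8*np.sin(a),20,-97)"
```

```text
t: 31.45
ee_pos: [637.6, -164.1, 24.6]
orientation: [2.361, 2.072, 0.001]
ft_force: [-0.6, 4.1, 4.0]
width: 70.3
grasp_force: 2.5
t 31.45 pos [ 637.6 -164.1   24.6] push now -97.5 tilt z [ 0.001 -0.    -1.   ] twist -0.47 shift [-0.0033 -0.0033  0.0046]
```

```bash
python3 -m creep '{"delta_pos":[[-0.0005,-0.0006,0],[-0.0005,-0.0006,0],[-0.0005,-0.0006,0],[-0.0005,-0.0006,0],[0,0,0]],"twist":[[0,0,0],[0,0,0],[0,0,0],[0,0,0],[0,0,0]]}'; python3 -m creep '{"delta_pos":[[-0.0005,-0.0003,0],[0,0,0]],"twist":[[0,0,0],[0,0,0]]}';python3 -m creep '{"delta_pos":[[-0.0005,0,0],[0,0,0]],"twist":[[0,0,0],[0,0,0]]}'
```

```text
t: 31.87
ee_pos: [635.2, -166.1, 24.6]
orientation: [2.359, 2.072, 0.001]
ft_force: [4.6, 1.8, 2.4]
width: 70.0
grasp_force: 2.3
t: 32.03
ee_pos: [634.7, -166.4, 24.6]
orientation: [2.359, 2.072, 0.001]
ft_force: [4.2, 2.0, 2.5]
width: 70.5
grasp_force: 2.4
t: 32.2
ee_pos: [634.5, -166.7, 24.6]
orientation: [2.36, 2.072, 0.001]
ft_force: [4.4, 2.9, 3.3]
width: 70.3
grasp_force: 2.8
```

```bash
python3 -m creep '{"delta_pos":[[-0.0005,0,0],[0,0,0]],"twist":[[0,0,0],[0,0,0]]}'; python3 -m creep '{"delta_pos":[[0.01,0,0],[0.015,0,0],[0,0,-0.02],[0,0,-0.035],[0,0,-0.035],[0.02,0,0],[0.04,0,0],[0.04,0,0],[0.04,0,0],[0.04,0,0],[0.03,0,0],[0,0,0]],"twist":[[0,0,0],[0,0,0],[0,0,0],[0,0,0],[0,0,0],[0,0,0],[0,0,0],[0,0,0],[0,0,0],[0,0,0],[0,0,0],[0,0,0]]}'
python3 - <<'E'
from h import *
see(56,60,"r")
from pair import *
pair("r",0,0,60,56,np.array([627.1,-223.3]),84.3)
im=cv2.imread("pics/r.png"); cv2.imwrite("pics/rc.png",cv2.resize(im[125:225,395:495],None,fx=5,fy=5,interpolation=cv2.INTER_CUBIC))
E
```

```text
t: 32.37
ee_pos: [634.4, -166.9, 24.6]
orientation: [2.36, 2.073, 0.001]
ft_force: [4.2, 4.5, 4.4]
width: 70.4
grasp_force: 3.1
t: 33.37
ee_pos: [663.3, 72.3, 113.6]
orientation: [-2.354, -2.078, 0.002]
ft_force: [-0.5, -0.7, -0.5]
width: 70.6
grasp_force: 0.0
[ 408  144   62   61 2856] [439.1 173.9]
x [ 639.2 -235.2] th deg -41.5 rms 20.24 1 2856 56.4
loose circle centre [ 626.8 -223.8] in pair frame (out,side) [-0.6  0.2]
standing circle centre [ 625.7 -223. ] in pair frame (out,side) [0.1 1.5]
```

View pics/rc.png

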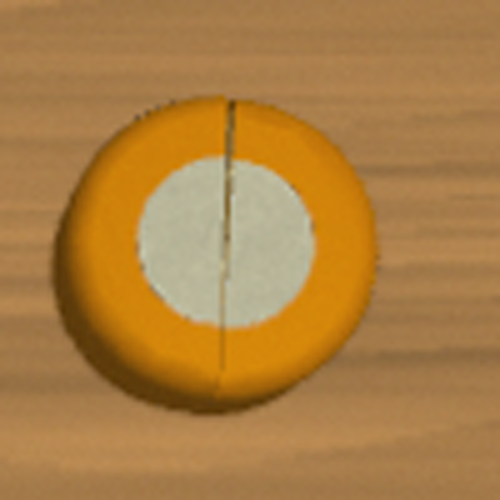

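The small pair is together, but the seam is a slight wedge, open at the far end (232,105) by about 2.5 mm. I'll make one more gentle push with a small turn to close it.

```bash
python3 -m creep '{"delta_pos":[[0,0,0],[-0.02,-0.001,0],[-0.03,-0.001,0],[-0.035,-0.001,0],[-0.035,-0.001,0],[-0.035,-0.001,0],[-0.03,-0.001,0],[-0.025,-0.001,0],[-0.015,0,0],[0,0,0.015],[0,0,0.015],[0,0,0],[0,0,0]],"twist":[[0,0,-1.8],[0,0,0],[0,0,0],[0,0,0],[0,0,0],[0,0,0],[0,0,0],[0,0,0],[0,0,0],[0,0,0],[0,0,0],[0,0,0],[0,0,0]]}'
python3 -c "
from h import *
goto(633.9,-152.2,20,-95.7)"
```

```text
t: 34.5
ee_pos: [634.1, -157.0, 83.3]
orientation: [-2.326, -2.108, 0.003]
ft_force: [0.4, 0.2, -0.0]
width: 70.4
grasp_force: 0.0
t 34.5 pos [ 634.1 -157.    83.3] push now -95.6 tilt z [-0.003  0.001 -1.   ] twist 0.07 shift [ 0.0048 -0.0006  0.0633]
```

```bash
python3 -m creep '{"delta_pos":[[0.005,-0.0006,0.02],[0,0,0.02],[0,0,0.015],[0,0,0.008],[0,0,0],[-0.004,0,0],[-0.004,0,0],[-0.002,0,0],[-0.002,0,0],[-0.001,0,0],[0,0,0]],"twist":[[0,0,0],[0,0,0],[0,0,0],[0,0,0],[0,0,0],[0,0,0],[0,0,0],[0,0,0],[0,0,0],[0,0,0],[0,0,0]]}'
python3 -m creep '{"delta_pos":[[-0.0005,0,0],[-0.0005,0,0],[0,0,0]],"twist":[[0,0,0],[0,0,0],[0,0,0]]}'
python3 -c "
from h import *
goto(626.8+5.64,-223.8+56.5,20,-95.7)"
```

```text
t: 35.42
ee_pos: [634.2, -165.5, 21.8]
orientation: [2.328, 2.109, 0.001]
ft_force: [0.4, 0.4, -0.3]
width: 70.3
grasp_force: 0.0
t: 35.67
ee_pos: [633.9, -165.9, 21.4]
orientation: [-2.328, -2.11, -0.0]
ft_force: [-0.5, 2.3, 1.6]
width: 70.2
grasp_force: 0.8
t 35.67 pos [ 633.9 -165.9   21.4] push now -95.6 tilt z [ 0.  0. -1.] twist 0.08 shift [-0.0015 -0.0013  0.0014]
```

```bash
python3 -m creep '{"delta_pos":[[-0.0005,0.0004,0],[-0.0005,0.0004,0],[0,0,0]],"twist":[[0,0,0.4],[0,0,0.4],[0,0,0]]}'
python3 -m creep '{"delta_pos":[[-0.0005,0.0004,0],[-0.0005,0.0004,0],[0,0,0]],"twist":[[0,0,0.4],[0,0,0.4],[0,0,0]]}'
python3 -m creep '{"delta_pos":[[0.01,0,0],[0.015,0,0],[0,0,-0.02],[0,0,-0.035],[0,0,-0.035],[0.02,0,-0.03],[0.04,0,-0.02],[0.04,0,0],[0.04,0,0],[0.04,0,0],[0.03,0,0],[0,0,0]],"twist":[[0,0,0],[0,0,0],[0,0,0],[0,0,0],[0,0,0],[0,0,0],[0,0,0],[0,0,0],[0,0,0],[0,0,0],[0,0,0],[0,0,0]]}'
python3 - <<'E'
from h import *
see(56,60,"s")
from pair import *
pair("s",0,0,60,56,np.array([627.1,-223.3]),84.3)
pair("s",0,0,85,70,np.array([431.1,-258.1]),96.3)
im=cv2.imread("pics/s.png"); cv2.imwrite("pics/sc.png",cv2.resize(im[125:345,360:580],None,fx=2.7,fy=2.7,interpolation=cv2.INTER_CUBIC))
E
```

```text
t: 35.92
ee_pos: [634.1, -166.7, 21.3]
orientation: [-2.342, -2.092, 0.0]
ft_force: [-1.1, 4.8, 3.5]
width: 70.4
grasp_force: 2.6
t: 36.17
ee_pos: [634.8, -167.8, 21.3]
orientation: [-2.356, -2.076, 0.001]
ft_force: [-2.3, 4.5, 3.0]
width: 69.9
grasp_force: 2.6
t: 37.17
ee_pos: [664.9, 68.7, 160.1]
orientation: [2.351, 2.083, 0.003]
ft_force: [0.2, 0.2, -0.1]
width: 70.1
grasp_force: 0.0
[ 409  144   61   61 2846] [439.2 173.8]
x [ 628.  -241.5] th deg -84.1 rms 20.76 1 2846 56.3
loose circle centre [ 626.9 -224.7] in pair frame (out,side) [-1.4  0.1]
standing circle centre [ 625.3 -223.2] in pair frame (out,side) [-0.1  1.8]
loose circle centre [ 432.3 -257. ] in pair frame (out,side) [ 0.9 -1.3]
standing circle centre [ 430.9 -258.7] in pair frame (out,side) [-0.6  0.3]
```

View pics/sc.png

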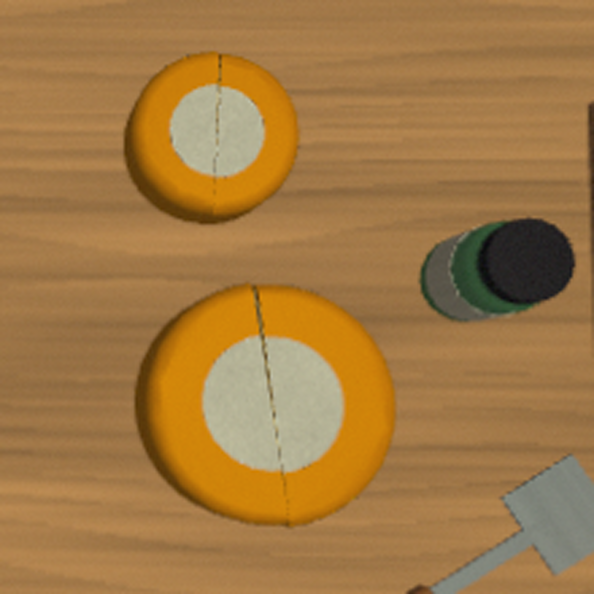

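Both wheels are whole with hairline seams: the small one at (212,135) and the big one at (270,405). The honey jar and the plane are where they were. Handing in.

```bash
python3 -c "
from workcell import close_job
print(close_job())"
```

```text
the job is handed in; nothing more can be done
None
```

Both cheeses are whole again: each loose half was slid gently against its standing half, leaving seams of roughly 1–2 mm, with the standing halves shifted about 2 mm at most and the jars, plane and red look-alike not touched; the job was handed in at about 37 s.

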